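# Slide the keepsake box into the freshly painted drying lane

### The job

The two red rails of the drying lane have just been painted. Working only with the fingertips, push the dark green keepsake box across the bare end of the board to line it up with the lane, then push it in between the rails until it stands straight and entirely on the cream pad; neither the box nor the robot may touch a rail. Do not pick up or tip the box, leave everything else where it is, and finish with the hand clear.

Things in the scene. Friction and masses are not known exactly. Their poses are not given: they have to be found in the camera images.
- station: Fixed drying lane: plywood board 400 (x) x 160 (y) x 8 mm. Origin: centre of its underside; +x runs down the lane, from the bare apron (x -200 to -20 mm) to the rails (x -20 to 200) and cream pad; +y is left of that, z up. Lane open at both ends. It lies across the table, apron on the robot's left, lane pointing to its right within about 20 degrees.
- rail_left: Freshly painted red rail on the lane's left (+y of the board), 220 mm long, 14 mm thick, 26 mm high above the board. Origin at the centre of its underside, on the board. Its inner face is 46 mm from the lane's centre line; the clear gap between the rails is 92 mm. Nothing may touch it.
- rail_right: The same red rail on the lane's right (-y of the board), a mirror image. Nothing may touch it.
- mouth (a point): Middle of the lane's mouth on the board's top, at the near ends of the rails (black line); station x = -20 mm, y = 0, z = 8 mm.
- pad (a point): Centre of the cream pad painted on the lane's floor: 136 mm along the lane, 90 mm across; station x = 110 mm, y = 0, z = 8 mm.
- green_box: Dark green keepsake box, gold line, two parcel ornaments on the lid (3 mm). Rigid, 100 (x) x 70 (y) x 50 mm high, 0.25 to 0.5 kg; stops where the push stops. Origin: centre of its underside. Starts on the apron, +x roughly down the lane, up to 25 mm off centre and 11 degrees askew. In the lane it has 11 mm spare a side, too little for fingers: push its rear (-x) end.
- white_box: Bystander beside the board: white gift box with a red ribbon cross, 60 x 60 x 40 mm. Origin at the centre of its underside. Leave it alone.
- glue_jar: Bystander beside the board: amber glue jar, black lid, 48 mm across, 55 mm high. Origin at the centre of its underside. Leave it alone.
- glue_tube: Bystander beside the board: red glue tube lying flat, about 125 x 40 x 20 mm, white nozzle along its +x. Origin at the centre of its underside. Leave it alone.
- parcel_tag: Bystander beside the board: yellow wooden parcel ornament with red ribbon, 45 x 34 x 10 mm. Origin at the centre of its underside. Leave it alone.
- scissors: Bystander: scissors with pink handles lying on the table, about 125 mm long, 8 mm thick; origin near the rivet, at its underside. Leave alone.
- paint_brush: Bystander: paint brush lying on the table. Leave alone.
Mind the look-alikes: they are no part of the job. Of the things like the green_box, leave any that is blue or turquoise; of the rest the larger one is meant.

How it is judged:
On the way:
1. the green box has come in through the mouth of the lane, lying between the rails, and is still on its way to the pad (x of green_box in the frame of station between -0.06 and 0.07 m and y of green_box in the frame of station between -0.011 and 0.011 m), for 0.05 s.
At the end, for the whole second after the job is handed in: The green box rests on the board between the rails, its centre within 18 mm of the pad's centre along the lane and 12 mm across it, straight within 0.12 rad, upright and still (x of green_box in the frame of station between 0.092 and 0.128 m and y of green_box in the frame of station between -0.012 and 0.012 m and z of green_box in the frame of station between 0.004 and 0.012 m and angle between the x axis of green_box and the x axis of station, either way round below 0.12 rad and angle between green_box's own z axis and vertical below 0.05 rad and linear speed of green_box below 0.01 m/s); the robot touches nothing.
It fails at once if something (the box, the robot or another thing) touched a rail (contact force between anything else and rail_left above 0.2 N or contact force between anything else and rail_right above 0.2 N).
It fails at once if the green box was lifted (over 10 mm off the board) or tipped (over 0.2 rad) (z of green_box in the frame of station above 0.018 m or angle between green_box's own z axis and vertical above 0.2 rad).
It fails at once if a bystander was moved by more than 15 mm (distance of any of white_box, glue_jar, glue_tube, parcel_tag, scissors, paint_brush from where it was at the start of the episode above 0.015 m).
It also fails if it takes over 64 s, if anything falls off the work surface, if the arm or the gripper's body presses on something with over 40 N, if the wrist force passes 120 N, or if a joint passes its speed limit or range.

### The arm

A 6-joint arm with a two-finger parallel gripper is mounted at the origin on the work surface. World frame = base frame: x ahead of the robot, y to its left, z up, the work surface at z = 0. Lengths are in m, angles in rad, forces in N, time in s.
With the tool pointing down it reaches from about 0.35 to 0.875 m from the base axis. Payload 4.2 kg.
Tool frame: the origin (TCP) lies between the finger pads; the fingertips stand 25 mm ahead of it and the grasp point (between the pads) lies 6 mm ahead of it (tip_reach is the distance from the TCP to the fingertips, in m); z points along the fingers, x is the direction in which the jaws open and shut, and the axes are right-handed (so a half turn about z gives the same grasp; the last joint's range is limited). The gripper opens to 87 mm and grips with 3 to 60 N. Pads are 19 mm wide; open, the fingers measure 117 mm over their backs; the gripper's body (75 mm by 190 mm) begins 51 mm behind the grasp point.
Start: joints at [-0.976, 0.385, 0.008, 0, -1.194, -0.259], TCP at [0.206, -0.59, 0.248] pointing down, gripper open.
Joint ranges: [-3.14, 3.14], [-1.21, 2.06], [-1.07, 1.41], [-3.16, 2.05], [-2.99, -0.16], [-3.1, 3.1]. Speed limits (rad/s): [2.79, 2.79, 3.14, 3.14, 3.14, 3.14].

### API

Orientations are given as [roll, pitch, yaw] about the fixed x, y, z axes, in that order (R = Rz(yaw) Ry(pitch) Rx(roll)).
In Python, from bench import * gives the robot as it stands.
- The arm moves only by the tool apply_moves, never from a script. Its argument "rows" is a list of rows, each an object with "hand": the finger opening in m, from 0 to 0.087; "travel": the shift along the tool's x, y, z in m, a list of three; "twist": the turn about the tool's z in degrees. A call has 1 to 12 rows; each row is the pose to reach, as a shift and turn from the pose commanded when the call began, along the tool's axes at that moment; what a row does not reach only later rows make up. A row lasts 1/10 s, in which the tool goes at most 50 mm and 8.59 degrees, less where a joint would pass 70% of its speed; a pose out of reach is approached as far as the arm can. A call with a gripper value outside its range is refused whole. The fingers move at their own pace and stop on an object; "force" is the grip in N (left out, the last holds). Time passes only in rows, so rows that repeat a pose let the fingers close. It gives the time, the measured TCP pose, the force and the opening at its end, in the units of the state.
- read_state(): the state, without advancing time (a new reading comes with each control period).
- read_camera(name): name is "scene" or "top"; returns a dict with "color" (384x512x3 uint8, blue, green, red), "fovy" (degrees; the focal length in pixels is half the picture's height over the tangent of half this angle, whatever the lens; pixels are square), "cx", "cy" (the principal point, pixels), "distortion" ([k1, k2, p1, p2, k3] as OpenCV has them; the pictures are not rectified), "pose" (4x4, takes a point from camera to world coordinates). Camera axes: x right, y up, looking along -z (the intrinsics and any distortion apply to the point x, -y, -z); pixel columns grow to the right and rows downward; lengths in m; the calibration is good to about 2 mm. A picture is of the moment at which its call begins. There is no depth.
- hand_in(): hands the job in, once; it reports no verdict.
The state is a dict: "t": time; "qpos": joint angles; "dq": joint speeds; "tau": joint torques, N m; "position": TCP position; "eef_rot": TCP orientation; "contact_force": force on the tool from outside, world axes, zero at the start; "torque": the same for the moment, N m; "finger_gap": finger opening in m.
Only numpy, scipy, OpenCV 4.12 (cv2) and the standard library are available. Lean on these libraries where they do the work, as an engineer would, in place of code of your own. Each camera call takes 0.05 s, during which the arm holds its last target. There are 200 camera calls.

## Working session

There is one attempt and no reset: what is moved stays moved. The work goes in short steps, Python scripts to look and compute and a tool call to move; the robot and the scene stay as the last step left them, time stands still between calls to the robot, and variables do not carry over. Pictures are saved under pics/ and viewed, about 8 in all and at most 12, crops included, and the job is handed in when it is done.

Besides the shell and the picture viewer there is one more tool, called after ">>>" in YAML: its name, and indented under it one key for each argument. apply_moves: Moves the arm, as the interface text tells. Its arguments: {"type":"object","properties":{"rows":{"type":"array"},"force":{"type":"number"}},"required":["rows"]}

```bash
mkdir -p pics; ls; python3 - <<'E'
from bench import *
import cv2,numpy as np
a=[]
for n in("top","scene"):
    c=read_camera(n);cv2.imwrite(f"pics/{n}0.png",c["color"]);np.save(f"{n}0.npy",c,allow_pickle=True)
    print(n,c["fovy"],c["cx"],c["cy"],c["distortion"],np.round(c["pose"],3).tolist());a.append(c["color"])
s=read_state();print(s["position"],s["eef_rot"],s["contact_force"])
E
```

```text
pics
top 44.31478591612269 256.43707347498594 188.87532878414817 [0.00468447 0.         0.         0.         0.        ] [[-0.002, 0.996, -0.086, 0.425], [-1.0, -0.002, 0.01, 0.027], [0.009, 0.086, 0.996, 1.361], [0.0, 0.0, 0.0, 1.0]]
scene 57.92714894305019 255.888252135194 195.1732295909967 [0.03519248 0.         0.         0.         0.        ] [[0.165, -0.672, 0.722, 1.242], [0.986, 0.11, -0.123, -0.094], [0.004, 0.732, 0.681, 0.711], [0.0, 0.0, 0.0, 1.0]]
[ 0.20581177 -0.58961873  0.24656056] [-3.14147388e+00 -1.97294447e-03  1.90648099e+00] [0.10604218 0.62583405 0.36337801]
```

View pics/top0.png

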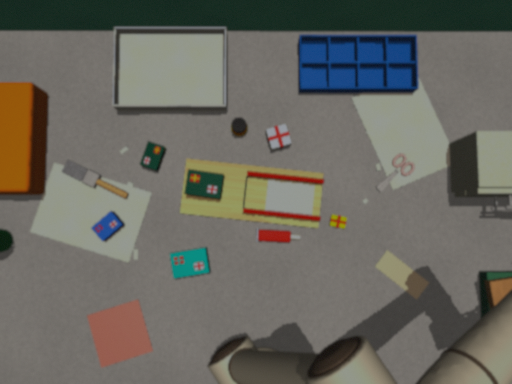

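View pics/scene0.png

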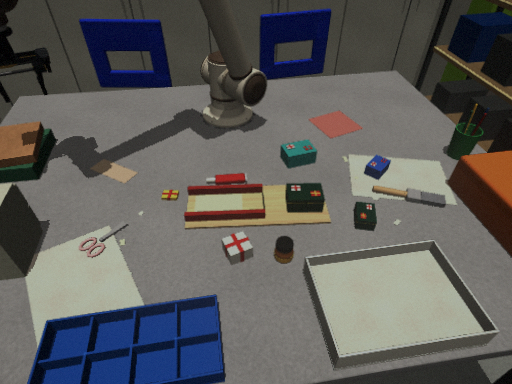

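The top view shows four look-alikes:
- dark green box on the board's apron at (205,185)
- small dark green box at (152,156)
- turquoise box at (190,263)
- blue box at (108,226)

The one on the apron fits: it is dark green and larger than the other dark green one. I'll confirm it in a crop and measure.

```bash
cat > h.py <<'E'
import cv2,numpy as np
def K(c):
    f=c["color"].shape[0]/2/np.tan(np.radians(c["fovy"])/2)
    return np.array([[f,0,c["cx"]],[0,f,c["cy"]],[0,0,1]])
def cast(c,px,z):
    u=cv2.undistortPoints(np.float64(px).reshape(-1,1,2),K(c),np.float64(c["distortion"])).reshape(-1,2)
    d=np.c_[u[:,0],-u[:,1],-np.ones(len(u))]@c["pose"][:3,:3].T
    o=c["pose"][:3,3]; return (o+d*((z-o[2])/d[:,2])[:,None])[:,:2]
def big(m):
    n,l,s,_=cv2.connectedComponentsWithStats(m.astype(np.uint8)); return l==1+np.argmax(s[1:,4])
def rect(c,m,z):
    k=cv2.findContours(m.astype(np.uint8),cv2.RETR_EXTERNAL,cv2.CHAIN_APPROX_NONE)[0]
    k=max(k,key=cv2.contourArea).reshape(-1,2)
    return cv2.minAreaRect((cast(c,k,z)*1000).astype(np.float32)),k
E
python3 - <<'E'
from h import *
c=np.load("top0.npy",allow_pickle=True).item();im=c["color"]
hsv=cv2.cvtColor(im,cv2.COLOR_BGR2HSV);H,S,V=cv2.split(hsv)
print(hsv[195,235],hsv[171,300],hsv[197,210],hsv[197,290],hsv[172,192],hsv[140,240])
roi=np.zeros(H.shape,bool);roi[150:230,170:335]=1
red=roi&((H<8)|(H>172))&(S>140)
n,l,s,ce=cv2.connectedComponentsWithStats(red.astype(np.uint8));print(s[1:].tolist())
for i in range(1,n):
    if s[i,4]>100:print("rail",rect(c,l==i,.034)[0])
board=roi&(H>15)&(H<35)&(S>60)&(V>90); print("board",rect(c,board,.008)[0])
g=roi&(V<75)&(H>40)&(H<100);g=cv2.morphologyEx(g.astype(np.uint8),cv2.MORPH_CLOSE,np.ones((9,9)))
g=big(g); print("box",rect(c,g,.058)[0],rect(c,g,.008)[0],g.sum())
cr=im[140:300,80:345].copy()
cv2.imwrite("pics/crop0.png",cv2.resize(cr,None,fx=3,fy=3,interpolation=cv2.INTER_CUBIC))
E
```

```text
[ 31  96 151] [ 24  94 144] [47 76 54] [ 54   8 153] [70 99 59] [ 15  21 120]
[[248, 172, 76, 12, 308], [191, 174, 2, 2, 3], [198, 175, 2, 2, 3], [190, 180, 2, 2, 3], [197, 181, 2, 1, 2], [244, 209, 76, 12, 277]]
rail ((572.6092529296875, -67.5627212524414), (213.89752197265625, 12.57440185546875), 84.08899688720703)
rail ((468.0560302734375, -55.61930847167969), (212.70269775390625, 10.301170349121094), 83.87246704101562)
board ((531.65966796875, 28.317047119140625), (400.5618591308594, 161.91526794433594), 83.71149444580078)
box ((551.798828125, 159.9189453125), (97.64959716796875, 66.09577178955078), 81.7462387084961) ((556.6531982421875, 165.01263427734375), (101.3978042602539, 68.63272857666016), 81.74615478515625) 672
```

View pics/crop0.png

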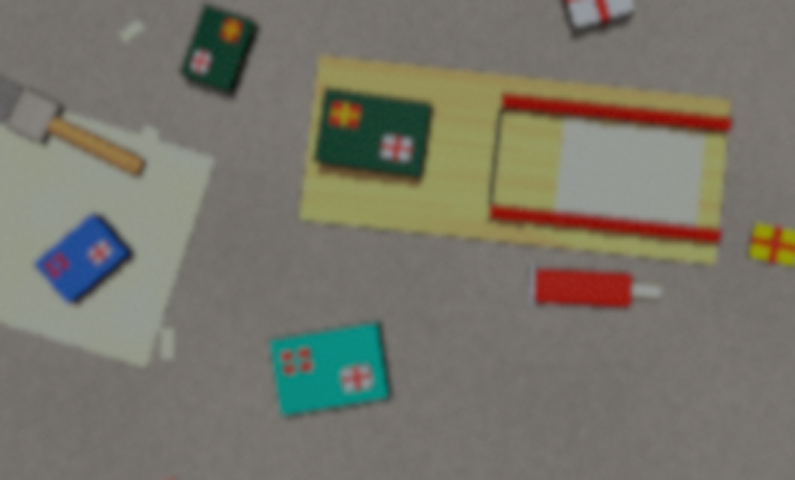

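The crop confirms it: the target is the larger dark green box, at crop (375,130), which is top-view pixel (205,185). The smaller green one and the blue and turquoise ones are left alone.

Board centre is about (531.7, 28.3) mm with its axis at -96.25°. The fitted size of 400.6 x 161.9 matches the given board. The box sits at station (-133, +5.6), skewed about -2°. First I'll push its left face to centre and square it.

```bash
cat >> h.py <<'E'
A=np.radians(-96.3); O=np.array([531.7,28.3]); EX=np.array([np.cos(A),np.sin(A)]); EY=np.array([-EX[1],EX[0]])
def st(p): d=np.asarray(p)-O; return np.array([d@EX,d@EY])   # mm world -> station
def go(s,sx,sy,z,yaw):   # station mm, world z mm, world yaw deg -> travel (mm), twist (deg)
    from scipy.spatial.transform import Rotation as Ro
    R=Ro.from_euler("xyz",s["eef_rot"]).as_matrix(); p=np.array(s["position"])*1000
    t=np.r_[O+sx*EX+sy*EY,z]
    y0=np.degrees(np.arctan2(R[1,0],R[0,0])); tw=-((yaw-y0+180)%360-180)
    print("now st",st(p[:2]).round(1),"z",p[2].round(1),"yaw",y0.round(2),"travel",(R.T@(t-p)).round(1),"twist",round(tw,2),"F",np.round(s["contact_force"],1),"t",s["t"])
E
python3 -c "
from bench import *
from h import *
go(read_state(),-133,72,150,83.7)"
```

```text
now st [ 649.9 -256.1] z 246.6 yaw 109.23 travel [564.9 633.6  97.6] twist 25.53 F [0.1 0.6 0.4] t 0.1
```

>>> apply_moves:
  rows:
    - {"hand":0.05,"travel":[0.565,0.634,0],"twist":25.5}
    - {"hand":0.05,"travel":[0.565,0.634,0],"twist":25.5}
    - {"hand":0.05,"travel":[0.565,0.634,0],"twist":25.5}
    - {"hand":0.05,"travel":[0.565,0.634,0],"twist":25.5}
    - {"hand":0.05,"travel":[0.565,0.634,0],"twist":25.5}
    - {"hand":0.05,"travel":[0.565,0.634,0],"twist":25.5}
    - {"hand":0.05,"travel":[0.565,0.634,0],"twist":25.5}
    - {"hand":0.05,"travel":[0.565,0.634,0],"twist":25.5}
    - {"hand":0.05,"travel":[0.565,0.634,0],"twist":25.5}
    - {"hand":0.05,"travel":[0.565,0.634,0],"twist":25.5}
    - {"hand":0.05,"travel":[0.565,0.634,0],"twist":25.5}
    - {"hand":0.05,"travel":[0.565,0.634,0],"twist":25.5}

```text
t: 1.3
position: [0.4935, -0.0713, 0.2475]
eef_rot: [-3.141, -0.0, 1.462]
contact_force: [0.5, -0.7, 0.2]
finger_gap: 0.0501
```

```bash
python3 -c "
from bench import *
from h import *
go(read_state(),-133,72,150,83.7)"
```

```text
now st [103.2 -27. ] z 247.5 yaw 83.76 travel [236.1  99.3  97.5] twist 0.06 F [ 0.5 -0.7  0.2] t 1.3
```

>>> apply_moves:
  rows:
    - {"hand":0.05,"travel":[0.236,0.1,0.0],"twist":0}
    - {"hand":0.05,"travel":[0.236,0.1,0.0],"twist":0}
    - {"hand":0.05,"travel":[0.236,0.1,0.0],"twist":0}
    - {"hand":0.05,"travel":[0.236,0.1,0.0],"twist":0}
    - {"hand":0.05,"travel":[0.236,0.1,0.0],"twist":0}
    - {"hand":0.05,"travel":[0.236,0.1,0.0],"twist":0}
    - {"hand":0.05,"travel":[0.236,0.1,0.08],"twist":0}
    - {"hand":0.05,"travel":[0.236,0.1,0.1],"twist":0}
    - {"hand":0.05,"travel":[0.236,0.1,0.1],"twist":0}
    - {"hand":0.05,"travel":[0.236,0.1,0.1],"twist":0}

```text
t: 2.3
position: [0.6185, 0.1496, 0.1479]
eef_rot: [-3.141, 0.002, 1.462]
contact_force: [0.4, 0.7, 0.7]
finger_gap: 0.0499
```

```bash
python3 -c "
from bench import *
from h import *
import cv2
go(read_state(),-133,72,45,83.7)
c=read_camera('scene');cv2.imwrite('pics/s1.png',cv2.resize(c['color'][100:300,130:400],None,fx=2.9,fy=2.9,interpolation=2))"
```

```text
now st [-130.1   72.9] z 147.9 yaw 83.76 travel [  3.1  -0.9 102.9] twist 0.06 F [0.4 0.7 0.7] t 2.3
```

View pics/s1.png

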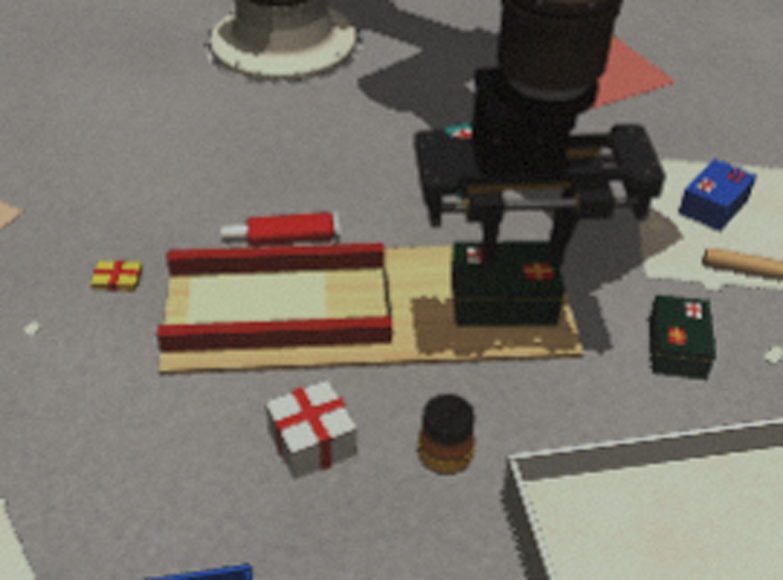

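>>> apply_moves:
  rows:
    - {"hand":0.05,"travel":[0.003,0,0.05],"twist":0}
    - {"hand":0.05,"travel":[0.003,0,0.09],"twist":0}
    - {"hand":0.05,"travel":[0.003,0,0.103],"twist":0}
    - {"hand":0.05,"travel":[0.003,0,0.103],"twist":0}
    - {"hand":0.05,"travel":[0.003,-0.005,0.103],"twist":0}
    - {"hand":0.05,"travel":[0.003,-0.009,0.103],"twist":0}
    - {"hand":0.05,"travel":[0.003,-0.013,0.103],"twist":0}
    - {"hand":0.05,"travel":[0.003,-0.017,0.103],"twist":0}
    - {"hand":0.05,"travel":[0.003,-0.019,0.103],"twist":0}
    - {"hand":0.05,"travel":[0.003,-0.021,0.103],"twist":0}
    - {"hand":0.05,"travel":[0.003,-0.021,0.103],"twist":0}

```text
t: 3.45
position: [0.5984, 0.1559, 0.0452]
eef_rot: [3.14, -0.001, 1.462]
contact_force: [1.5, -0.0, 1.5]
finger_gap: 0.0501
```

```bash
python3 -c "
from bench import *
from h import *
go(read_state(),-133,45,45,83.7)"
```

```text
now st [-134.2   52.3] z 45.2 yaw 83.77 travel [-1.2 -7.3  0.2] twist 0.07 F [ 1.5 -0.   1.5] t 3.45
```

>>> apply_moves:
  rows:
    - {"hand":0.05,"travel":[0,-0.002,0],"twist":0}
    - {"hand":0.05,"travel":[0,-0.004,0],"twist":0}
    - {"hand":0.05,"travel":[0,-0.005,0],"twist":0}
    - {"hand":0.05,"travel":[0,-0.005,0],"twist":0}

```text
t: 3.85
position: [0.5926, 0.156, 0.0445]
eef_rot: [-3.141, 0.0, 1.462]
contact_force: [2.2, 0.8, 2.1]
finger_gap: 0.0495
```

```bash
python3 - <<'E'
from bench import *
from h import *
s=read_state();go(s,-133,45,45,83.7)
c=read_camera('top');np.save("top1.npy",c,allow_pickle=True);cv2.imwrite('pics/t1.png',cv2.resize(c['color'][145:240,165:335],None,fx=4.5,fy=4.5,interpolation=2))
E
```

```text
now st [-133.7   46.6] z 44.5 yaw 83.74 travel [-0.7 -1.6 -0.5] twist 0.04 F [2.2 0.8 2.1] t 3.85
```

View pics/t1.png

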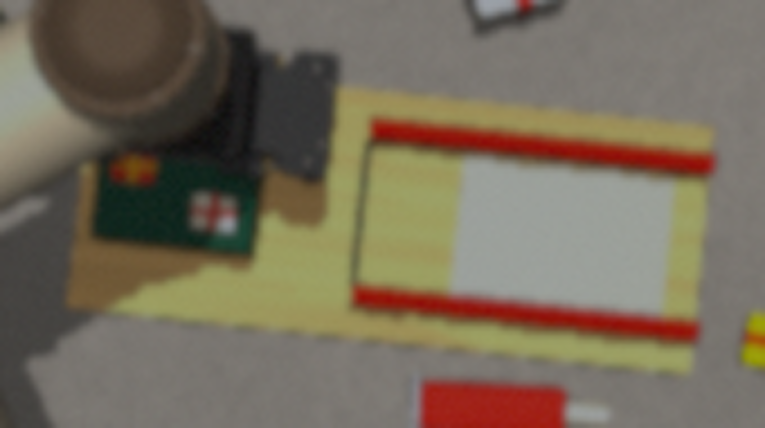

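>>> apply_moves:
  rows:
    - {"hand":0.05,"travel":[0,0.02,0],"twist":0}
    - {"hand":0.05,"travel":[0,0.03,0],"twist":0}
    - {"hand":0.05,"travel":[0,0.03,-0.05],"twist":0}
    - {"hand":0.05,"travel":[0,0.03,-0.1],"twist":0}
    - {"hand":0.045,"travel":[0.096,-0.047,-0.1],"twist":-8}
    - {"hand":0.045,"travel":[0.096,-0.047,-0.1],"twist":-16}
    - {"hand":0.045,"travel":[0.096,-0.047,-0.1],"twist":-24}
    - {"hand":0.045,"travel":[0.096,-0.047,-0.1],"twist":-32}
    - {"hand":0.045,"travel":[0.096,-0.047,-0.1],"twist":-40}
    - {"hand":0.045,"travel":[0.096,-0.047,-0.1],"twist":-48}
    - {"hand":0.045,"travel":[0.096,-0.047,-0.1],"twist":-56}
    - {"hand":0.045,"travel":[0.096,-0.047,-0.1],"twist":-64}

```text
t: 5.1
position: [0.5553, 0.256, 0.1435]
eef_rot: [-3.138, -0.002, 2.584]
contact_force: [-0.7, 0.9, -0.1]
finger_gap: 0.045
```

>>> apply_moves:
  rows:
    - {"hand":0.045,"travel":[0,0,0],"twist":-8}
    - {"hand":0.045,"travel":[0,0,0],"twist":-16}
    - {"hand":0.045,"travel":[0,0,0],"twist":-24}
    - {"hand":0.045,"travel":[0,0,0],"twist":-26}
    - {"hand":0.045,"travel":[0,0,0],"twist":-26}

```text
t: 5.6
position: [0.5555, 0.256, 0.1436]
eef_rot: [-3.14, -0.003, 3.032]
contact_force: [0.1, -0.2, 0.4]
finger_gap: 0.0451
```

```bash
cat > look.py <<'E'
from bench import *
from h import *
import sys
tag=sys.argv[1]
c=read_camera('top');np.save(f"top{tag}.npy",c,allow_pickle=True);im=c['color']
sc=read_camera('scene');np.save(f"scene{tag}.npy",sc,allow_pickle=True)
a=cv2.resize(im[145:240,165:335],None,fx=3.2,fy=3.2,interpolation=2);b=cv2.resize(sc['color'][160:240,165:345],(544,242),interpolation=2)
cv2.imwrite(f'pics/l{tag}.png',np.vstack([a,b]))
E
python3 - <<'E'
import sys;sys.argv=["","2"]
exec(open("look.py").read())
go(read_state(),-225,0,45,173.7)
E
```

```text
now st [-229.2   -1. ] z 143.9 yaw 173.66 travel [-1.1 -4.1 98.9] twist -0.04 F [-0.   0.3  0.4] t 5.7
```

View pics/l2.png

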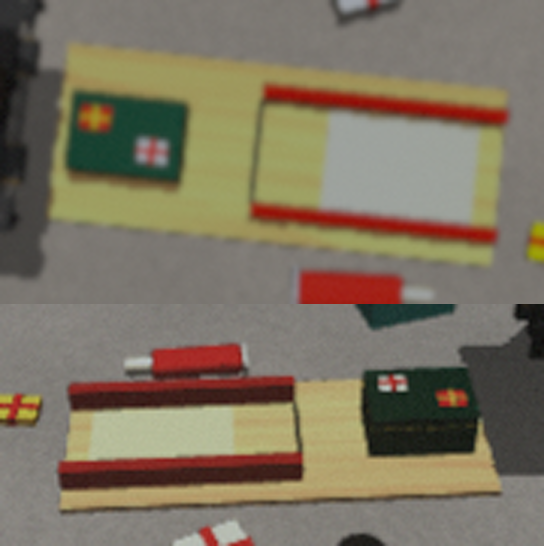

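The box is fully visible: its top face is at top-crop (70-187, 92-182), which looks parallel to the lane. Now I'll measure it in both views.

```bash
cat > meas.py <<'E'
from h import *
import sys
def meas(tag,roi=(150,230,180,335)):
    c=np.load(f"top{tag}.npy",allow_pickle=True).item();im=cv2.resize(c["color"],None,fx=4,fy=4,interpolation=cv2.INTER_CUBIC)
    H,S,V=cv2.split(cv2.cvtColor(im,cv2.COLOR_BGR2HSV)); r=np.zeros(H.shape,bool);a=4*np.array(roi);r[a[0]:a[1],a[2]:a[3]]=1
    f=lambda m,z:(lambda k:cv2.minAreaRect((cast(c,(k+.5)/4-.5,z)*1000).astype(np.float32)))(max(cv2.findContours(m.astype(np.uint8),0,1)[0],key=cv2.contourArea).reshape(-1,2).astype(float))
    red=r&((H<8)|(H>172))&(S>140); n,l,s,_=cv2.connectedComponentsWithStats(red.astype(np.uint8))
    for i in np.argsort(-s[1:,4])[:2]+1: q=f(l==i,.034);print("rail",st(q[0]).round(1),np.round(q[1],1),round(q[2],2))
    G=im.astype(int);g=r&(V<90)&(G[...,1]>G[...,2]+8)
    g=cv2.morphologyEx(g.astype(np.uint8),cv2.MORPH_CLOSE,np.ones((31,31)));g=cv2.morphologyEx(g,cv2.MORPH_OPEN,np.ones((15,15)))
    q=f(big(g),.058);print("box",st(q[0]).round(1),np.round(q[1],1),round(q[2],2))
    return q
if __name__=="__main__":
    meas(sys.argv[1])
E
python3 meas.py 0; python3 meas.py 2
python3 - <<'E'
from h import *
c=np.load("scene2.npy",allow_pickle=True).item();im=c["color"]
H,S,V=cv2.split(cv2.cvtColor(im,cv2.COLOR_BGR2HSV))
r=np.zeros(H.shape,bool);r[175:235,180:335]=1
red=r&((H<8)|(H>172))&(S>130)&(V>100); n,l,s,_=cv2.connectedComponentsWithStats(red.astype(np.uint8))
for i in np.argsort(-s[1:,4])[:2]+1: q=rect(c,l==i,.034)[0];print("rail",st(q[0]),q[1:],s[i])
# box silhouette in scene: near lid edge / lower edge
G=im.astype(int);g=r&(V<70);g=cv2.morphologyEx(g.astype(np.uint8),3,np.ones((7,7)));g[:,:283]=0
hull=cv2.convexHull(rect(c,big(g),.058)[1]);p=cv2.approxPolyDP(hull,2,True).reshape(-1,2)
for a,b,d in zip(p,st58:=[st(x) for x in cast(c,p,.058)*1000],[st(x) for x in cast(c,p,.008)*1000]):print(a,b.round(1),d.round(1))
E
```

```text
rail [90.3 51.3] [214.7  12.7] 83.9
rail [ 90.5 -54. ] [215.6  11.3] 83.91
box [-133.2    6.3] [99.5 67.9] 81.75
rail [90.3 51.3] [214.7  12.8] 83.89
rail [ 90.5 -53.8] [215.6  11.7] 83.71
box [-131.6   -2.5] [99.2 67.5] 83.67
rail [90.31377986 56.5550496 ] ((217.1009979248047, 13.071577072143555), 83.98423767089844) [184 209  81   7 278]
rail [ 90.36406149 -49.69340715] ((214.60821533203125, 13.496869087219238), 83.87181091308594) [188 184  74   6 226]
[334 175] [-232.1  -55.8] [-253.2 -115.2]
[333 215] [-193.6  105.3] [-211.8   58.3]
[287 209] [-76.9  77.3] [-86.1  28.1]
[286 182] [-87.3 -31.8] [-97.3 -89.3]
[317 175] [-182.2  -58.4] [-199.5 -118. ]
```

>>> apply_moves:
  rows:
    - {"hand":0.03,"travel":[0,0,0.05],"twist":0}
    - {"hand":0.03,"travel":[0,0,0.09],"twist":0}
    - {"hand":0.03,"travel":[0,0,0.099],"twist":0}
    - {"hand":0.03,"travel":[0,-0.015,0.099],"twist":0}
    - {"hand":0.03,"travel":[0,-0.028,0.099],"twist":0}
    - {"hand":0.03,"travel":[0,-0.033,0.099],"twist":0}
    - {"hand":0.03,"travel":[0,-0.038,0.099],"twist":0}
    - {"hand":0.03,"travel":[0,-0.043,0.099],"twist":0}
    - {"hand":0.03,"travel":[0,-0.048,0.099],"twist":0}
    - {"hand":0.03,"travel":[0,-0.053,0.099],"twist":0}
    - {"hand":0.03,"travel":[0,-0.058,0.099],"twist":0}
    - {"hand":0.03,"travel":[0,-0.063,0.099],"twist":0}

```text
t: 6.9
position: [0.5498, 0.1939, 0.0457]
eef_rot: [3.141, 0.0, 3.033]
contact_force: [-0.2, 2.7, 1.7]
finger_gap: 0.03
```

```bash
python3 - <<'E'
import sys;sys.argv=["","3"]
exec(open("look.py").read())
go(read_state(),48,-0.7,45,173.75)
from meas import meas
meas("3",(150,230,198,335))
E
```

```text
now st [-165.6   -0.7] z 45.3 yaw 173.7 travel [  -0.  -213.6    0.5] twist -0.05 F [ 0.8  0.9 -0.5] t 7.0
rail [90.3 51.3] [214.7  12.6] 83.89
rail [ 90.7 -53.7] [215.1  11.7] 83.8
box [-97.3  -3.1] [83.7 67.6] 83.77
```

>>> apply_moves:
  rows:
    - {"hand":0.03,"travel":[0,-0.005,0],"twist":0}
    - {"hand":0.03,"travel":[0,-0.01,0],"twist":0}
    - {"hand":0.03,"travel":[0,-0.015,0],"twist":0}
    - {"hand":0.03,"travel":[0,-0.02,0],"twist":0}
    - {"hand":0.03,"travel":[0,-0.025,0],"twist":0}
    - {"hand":0.03,"travel":[0,-0.03,0],"twist":0}
    - {"hand":0.03,"travel":[0,-0.035,0],"twist":0}
    - {"hand":0.03,"travel":[0,-0.04,0],"twist":0}
    - {"hand":0.03,"travel":[0,-0.045,0],"twist":0}
    - {"hand":0.03,"travel":[0,-0.05,0],"twist":0}
    - {"hand":0.03,"travel":[0,-0.055,0],"twist":0}
    - {"hand":0.03,"travel":[0,-0.06,0],"twist":0}

```text
t: 8.2
position: [0.5431, 0.134, 0.0456]
eef_rot: [3.142, -0.0, 3.032]
contact_force: [0.5, 1.8, -0.8]
finger_gap: 0.0298
```

```bash
python3 - <<'E'
import sys;sys.argv=["","4"]
exec(open("look.py").read())
go(read_state(),50,-0.7,45,173.75)
from meas import meas
meas("4",(150,230,218,335))
E
```

```text
now st [-105.8   -0.5] z 45.6 yaw 173.7 travel [   0.2 -155.8    0.7] twist -0.05 F [ 0.2 -0.5  0.5] t 8.3
rail [90.3 51.2] [214.7  12.7] 83.92
rail [ 90.5 -53.9] [215.3  13.6] 83.18
box [-37.7  -2.4] [80.1 69.5] 83.34
```

View pics/l4.png

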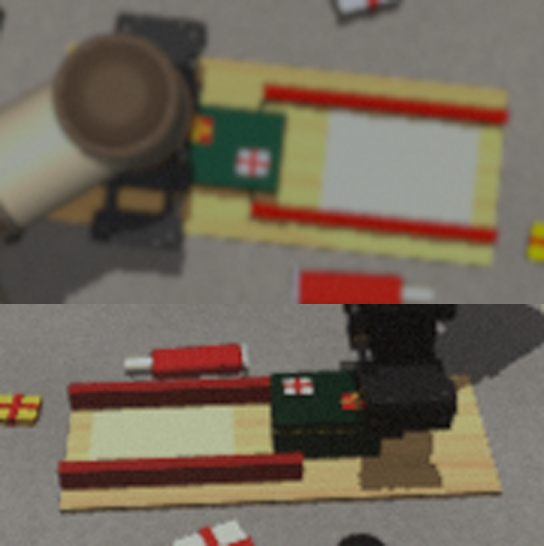

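The box front is entering the mouth with board visible on both sides, at top-crop (187-285, 105-195). It sits about 1-2 mm right of the centre line and is straight. I'll carry on pushing.

>>> apply_moves:
  rows:
    - {"hand":0.03,"travel":[0,-0.005,0],"twist":0}
    - {"hand":0.03,"travel":[0,-0.01,0],"twist":0}
    - {"hand":0.03,"travel":[0,-0.016,0],"twist":0}
    - {"hand":0.03,"travel":[0,-0.022,0],"twist":0}
    - {"hand":0.03,"travel":[0,-0.028,0],"twist":0}
    - {"hand":0.03,"travel":[0,-0.034,0],"twist":0}
    - {"hand":0.03,"travel":[0,-0.04,0],"twist":0}
    - {"hand":0.03,"travel":[0,-0.046,0],"twist":0}
    - {"hand":0.03,"travel":[0,-0.052,0],"twist":0}
    - {"hand":0.03,"travel":[0,-0.058,0],"twist":0}
    - {"hand":0.03,"travel":[0,-0.064,0],"twist":0}
    - {"hand":0.03,"travel":[0,-0.07,0],"twist":0}

```text
t: 9.5
position: [0.5356, 0.0644, 0.0457]
eef_rot: [3.141, 0.0, 3.032]
contact_force: [0.5, 2.5, 2.1]
finger_gap: 0.0301
```

```bash
python3 - <<'E'
import sys;sys.argv=["","5"]
exec(open("look.py").read())
go(read_state(),50,-0.7,45,173.75)
from meas import meas
meas("5",(150,230,240,335))
E
```

```text
now st [-35.5  -0.7] z 45.4 yaw 173.68 travel [ -0.1 -85.5   0.5] twist -0.07 F [-0.5 -0.7 -0.3] t 9.6
rail [98.  51.2] [199.3  12.6] 84.0
rail [ 96.6 -53.8] [203.3  13.7] 83.04
box [34.  -2.9] [75.6 67.9] 82.68
```

View pics/l5.png

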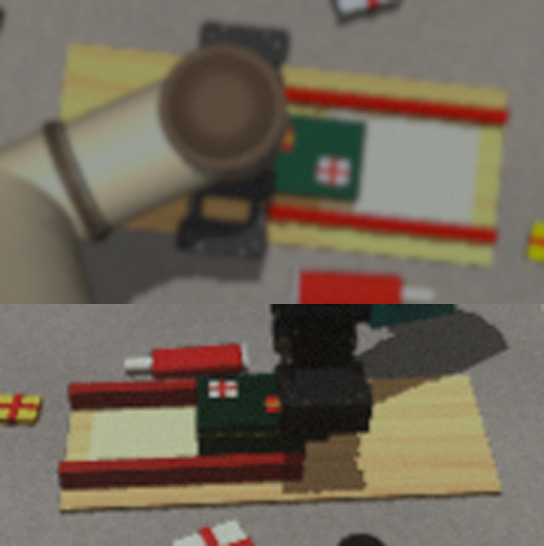

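The box is between the rails, with gaps on both sides in both views and its front edge at top-crop x≈365. Centre is near station x≈24. The final push is 85 mm.

>>> apply_moves:
  rows:
    - {"hand":0.03,"travel":[0,-0.005,0],"twist":0}
    - {"hand":0.03,"travel":[0,-0.012,0],"twist":0}
    - {"hand":0.03,"travel":[0,-0.019,0],"twist":0}
    - {"hand":0.03,"travel":[0,-0.026,0],"twist":0}
    - {"hand":0.03,"travel":[0,-0.033,0],"twist":0}
    - {"hand":0.03,"travel":[0,-0.04,0],"twist":0}
    - {"hand":0.03,"travel":[0,-0.047,0],"twist":0}
    - {"hand":0.03,"travel":[0,-0.054,0],"twist":0}
    - {"hand":0.03,"travel":[0,-0.061,0],"twist":0}
    - {"hand":0.03,"travel":[0,-0.068,0],"twist":0}
    - {"hand":0.03,"travel":[0,-0.073,0],"twist":0}
    - {"hand":0.03,"travel":[0,-0.077,0],"twist":0}

```text
t: 10.8
position: [0.527, -0.0123, 0.0456]
eef_rot: [-3.142, -0.0, 3.032]
contact_force: [-0.4, 1.8, -0.8]
finger_gap: 0.03
```

```bash
python3 - <<'E'
import sys;sys.argv=["","6"]
exec(open("look.py").read())
go(read_state(),50,-0.7,45,173.75)
from meas import meas
meas("6",(150,230,265,335))
E
```

```text
now st [41.  -0.3] z 45.6 yaw 173.71 travel [ 0.4 -9.   0.6] twist -0.04 F [0.5 1.  0.3] t 10.9
rail [136.5 -52.9] [123.4  13.8] 83.36
rail [149.7  51.4] [95.8 12.6] 84.07
box [113.9  -2.4] [70.5 67.6] 83.98
```

>>> apply_moves:
  rows:
    - {"hand":0.03,"travel":[0,-0.004,0],"twist":0}
    - {"hand":0.03,"travel":[0,-0.008,0],"twist":0}
    - {"hand":0.03,"travel":[0,-0.01,0],"twist":0}
    - {"hand":0.03,"travel":[0,-0.01,0],"twist":0}
    - {"hand":0.03,"travel":[0,-0.005,0],"twist":0}
    - {"hand":0.03,"travel":[0,0.015,0],"twist":0}
    - {"hand":0.03,"travel":[0,0.02,0],"twist":0}
    - {"hand":0.03,"travel":[0,0.02,-0.05],"twist":0}
    - {"hand":0.03,"travel":[0,0.02,-0.1],"twist":0}
    - {"hand":0.03,"travel":[0,0.06,-0.13],"twist":0}
    - {"hand":0.03,"travel":[0,0.11,-0.13],"twist":0}
    - {"hand":0.03,"travel":[0,0.16,-0.13],"twist":0}

```text
t: 12.1
position: [0.5449, 0.1487, 0.1775]
eef_rot: [3.14, 0.003, 3.031]
contact_force: [0.7, -0.3, -0.3]
finger_gap: 0.03
```

>>> apply_moves:
  rows:
    - {"hand":0.03,"travel":[0,0.05,0],"twist":0}
    - {"hand":0.03,"travel":[0,0.1,0],"twist":0}
    - {"hand":0.03,"travel":[0,0.1,0],"twist":0}
    - {"hand":0.03,"travel":[0,0.1,0],"twist":0}

```text
t: 12.5
position: [0.5548, 0.2477, 0.1748]
eef_rot: [-3.14, -0.001, 3.034]
contact_force: [-0.2, -1.4, -0.4]
finger_gap: 0.0302
```

```bash
python3 - <<'E'
import sys;sys.argv=["","7"]
exec(open("look.py").read())
go(read_state(),50,-0.7,45,173.75)
from meas import meas
meas("7",(150,230,235,335))
E
```

```text
now st [-218.8   -0.8] z 175.2 yaw 173.72 travel [-1.000e-01 -2.687e+02  1.305e+02] twist -0.03 F [ 0.3 -0.6 -0.2] t 12.6
rail [90.3 51.3] [214.6  12.6] 83.89
rail [ 90.6 -53. ] [215.2  13.2] 83.83
box [110.4  -2.5] [98.2 67.5] 83.87
```

View pics/l7.png

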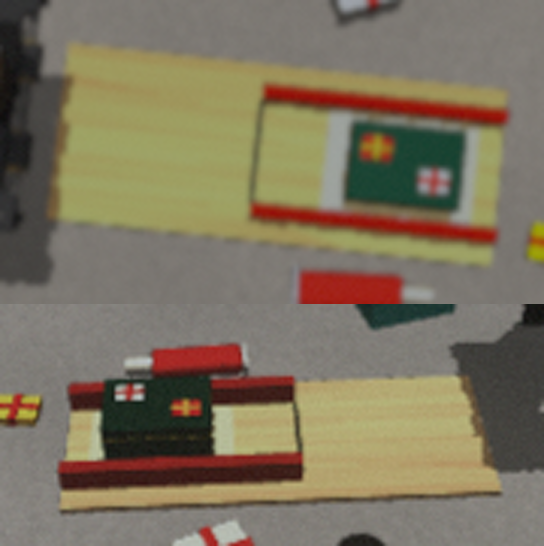

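The box sits straight on the cream pad at top-crop (345-465, 122-212), with gaps to both rails. It measures station x = 110.4, y about -2, angle within 0.2°, and the hand is clear.

```bash
python3 -c "
from bench import *
print(hand_in())"
```

```text
the job is handed in; nothing more can be done
None
```

The dark green box is standing straight on the cream pad, and I handed the job in at about 12.6 s. No verdict was reported.

**What I did:** I pushed the box's left face with two fingertips to centre and square it on the apron. I then pushed its rear end down the lane in stages, with fingers set narrow, backed off, raised the hand and moved clear.

**Last checks (top view):**
- **Position:** the box is at station x = 110.4 mm, against a pad centre of 110 mm. It is about 1–2.5 mm right of the centre line, within the 12 mm allowed.
- **Angle:** it is within about 0.2° of the lane.
- **Contacts:** gaps to both rails are visible from above. Measured contact forces stayed under about 4 N in every reading I took. The nearby bystanders in the last crops look unmoved, judged by eye. The scissors and brush were outside those crops, but the hand stayed well clear of them.

**Disagreements:** the scene camera put the rails about 4–5 mm to the left of where the top camera did. I relied on positions measured relative to the rails in the top view. Even there, the centre line from the board and the one from the rails differ by about 1.3 mm, well inside the tolerance.

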